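Re-tool an upturned can seaming head and trial-fit a can end

TASK

Fit the tooling to the seaming head that lies upside down on the cart: the blue spacer ring goes right down on the middle spindle with the dark chuck fully home on top of it, wide rim up, the gold first-operation roll right down on the pin of the lever with the red knob, and the plain steel second-operation roll right down on the pin of the lever with the black knob. To try the fit, lay the can end, face down as it lies now, flat and centred on top of the chuck. Leave the white sample can and the hex key where they are.

Things in the scene. Friction and masses are not known exactly. Their poses are not given: they have to be found in the camera images.
- seaming_head: Grey round head, 140 mm across, fixed, turned any way. Origin on the spindle axis at the cart's surface, z up. Flat boss shoulder (39 mm across) 34 mm above it; the 20 mm spindle rises from there, its last 8 mm taper to 10 mm, tip at 69 mm. Lever pins 80 mm from the axis at +y (red knob) and -y (black). Knobs 25 mm across at x, y = (55, 45) and (-55, -45) mm, tops at 50 mm.
- red_lever: Dark steel lever with the RED knurled knob on its pivot, fixed to the head. Origin on the axis of its upright roll pin, at the centre of the round shoulder (34 mm across, 36 mm above the cart's surface) on which a roll sits; z up. The pin is 16 mm in diameter, 34 mm tall; its last 8 mm taper to 6 mm. The knob is 65 mm from the pin.
- black_lever: The same lever with the BLACK knurled knob, on the opposite side of the spindle. Origin on the axis of its roll pin, at the centre of the shoulder (36 mm above the cart's surface) on which a roll sits; z up. Pin as on the red lever.
- gold_roll: Gold-coloured (coated) first-operation seaming roll: a ring of 54 mm outside diameter, 26 mm high, with a narrow deep groove round it and a 22 mm bore right through. About 0.28 kg. Stands on its flat end; origin at the centre of its underside, z up along the bore.
- steel_roll: Plain bright steel second-operation seaming roll: 54 mm outside diameter, 26 mm high, with a wide shallow groove and a 22 mm bore right through. About 0.28 kg. Stands on its flat end; origin at the centre of its underside, z up along the bore.
- spacer: Blue spacer ring: 50 mm outside diameter, 8 mm thick, 26 mm bore right through, about 0.06 kg. Lies flat; origin at the centre of its underside, z up.
- chuck: Dark steel seaming chuck, a stepped ring 30 mm high: 40 mm in diameter up to 14 mm, then a rim 50 mm in diameter (rounded above 26 mm); 26 mm bore right through; about 0.25 kg. Stands with the wide rim up; origin at the centre of its underside, z up. Seated on the spacer, its top is 72 mm above the cart's surface, just above the spindle's tip.
- can_end: Thin round aluminium can end, 57 mm in diameter, 7 mm thick, 12 g, lying face (pull tab) down. Origin at the centre of its upper side as it lies, 7 mm above what it lies on; its z axis points down.
- can_sample: Bystander: full white can, 66 mm in diameter, 122 mm tall, standing in the cart's cup ring at the right; origin at the centre of its underside, z up. Not to be moved.
- hexkey: Bystander: loose black hex key, 88 mm long, 30 mm wide, 4 mm thick, lying flat in the narrow strip before the stacked cans; origin under its middle, long axis y. Not to be moved.
Not all that is in view belongs to the job. Several things have the shape of the chuck; the one meant has the colours described above.

How it is judged:
By the outcome, as a careful person would: the job done as asked, in the order asked, and still so for the second after the job is handed in, with the robot touching nothing.
It also fails if it takes over 112 s, if anything falls off the work surface, if the arm or the gripper's body presses on something with over 40 N, if the wrist force passes 120 N, or if a joint passes its speed limit or range.

ROBOT

A 7-joint arm with a two-finger parallel gripper is mounted at the origin on a cart in front of the work surface, level with it; the furniture and walls round the work are solid. World frame = base frame: x ahead of the robot, y to its left, z up, the work surface at z = 0. Lengths are in m, angles in rad, forces in N, time in s.
With the tool pointing down it reaches from about 0.4 to 0.85 m from the base axis. Payload 10.4 kg.
Tool frame: the origin (TCP) lies on the centre line of the jaws, within the pads' length; the fingertips stand 11 mm ahead of it and the grasp point (between the pads) lies 8 mm behind it; z points along the fingers, y is the line along which they close (so a half turn about z gives the same grasp; the last joint's range is limited). The gripper opens to 87 mm and grips with 3 to 60 N. Pads are 19 mm wide; open, the fingers measure 117 mm over their backs; the gripper's body (75 mm by 190 mm) begins 51 mm behind the grasp point.
Start: joints at [1.305, 0.332, -0.065, 1.46, 0.022, 1.35, -0.088], TCP at [0.15, -0.607, 0.234] pointing down, gripper open.
Joint ranges: [-2.6, 2.6], [-0.5, 2.12], [-1.47, 1.34], [0.16, 2.42], [-1.27, 4.41], [0.06, 2.06], [-2.6, 2.6]. Speed limits (rad/s): [2.22, 2.22, 2.79, 2.79, 3.14, 3.14, 3.14].

INTERFACE

Orientations are given as a unit quaternion [x, y, z, w].
In Python, from bench import r gives the robot as it stands.
- The arm moves only by the shell command python3 -m pendant 'ROWS' [OPENING] [FORCE]. ROWS is JSON, a list of rows, each a list of 4 numbers: the shift along the tool's x, y, z in m, then the turn about the tool's z in rad. A call has 1 to 8 rows; each row shifts and turns the commanded pose from where the row before left it, along the tool's axes as they then stand; what a row does not reach is not made up. A row lasts 1/12 s, in which the tool goes at most 41.7 mm and 7.16 degrees, less where a joint would pass 70% of its speed; a pose out of reach is approached as far as the arm can. A call with a gripper value outside its range is refused whole. OPENING is the opening, from 0 (shut) to 1 (fully open), set as the call begins (- or left out, the last holds). The fingers move at their own pace and stop on an object; FORCE is the grip in N (left out, the last holds). Time passes only in rows, so rows that do not move let the fingers close. It gives the time, the measured TCP pose, the force, the opening and the grip force at its end, in the units of the state.
- r.read_state(): the state, without advancing time (a new reading comes with each control period).
- r.camera(name): name is "scene" or "side" or "wrist"; returns a dict with "img" (480x640x3 uint8, red, green, blue), "camera_matrix" (3x3 intrinsics, pixels), "xyz" and "attitude" of the camera in the world. Camera axes: x right, y down, z forward; pixel columns grow to the right and rows downward; lengths in m; the calibration is good to about 2 mm. A picture is of the moment at which its call begins. There is no depth.
- r.close_job(): hands the job in; it is judged then, once.
Trained networks look in the newest picture that a camera, given by its name, has taken for a name from the list of things; names that differ only in an ending like _2 or _b are one class to them, and where a whole thing is asked for, a point or a joint stands for the part that bears it (a point fixed in the world has none). Each returns a list of dicts, best first, with "score" (0 to 1); they miss things now and then, are a little off and sometimes report something else, mostly with a low value. They report only what shows in the picture. A call takes as long as a camera call. They do not tell look-alikes from the thing itself.
- r.outline_of(thing, camera): "mask" (480x640 bool, what is visible of it) and "bbox" ([centre column, centre row, width, height] in pixels, round what is visible of it).
The state is a dict: "time": time; "joint_positions": joint angles; "joint_vel": joint speeds; "joint_torque": joint torques, N m; "ee_pos": TCP position; "eef_rot": TCP orientation; "ft_force": force on the tool from outside, world axes, zero at the start; "torque": the same for the moment, N m; "width": finger opening in m; "grip_force": force on a finger pad.
Only numpy, scipy, OpenCV 4.12 (cv2) and the standard library are available. Lean on these libraries where they do the work, as an engineer would, in place of code of your own. Each camera call takes 0.05 s, during which the arm holds its last target. There are 200 camera calls.

## Working session

There is one attempt and no reset: what is moved stays moved. The work goes in short steps, Python scripts to look and compute and a shell command to move; the robot and the scene stay as the last step left them, time stands still between calls to the robot, and variables do not carry over. Pictures are saved under pics/ and viewed, at most 14 in all, crops included, and the job is handed in when it is done.

```bash
ls; mkdir -p pics; cat > h.py <<'E'
import numpy as np, cv2
from bench import r
from scipy.spatial.transform import Rotation as R
def cam(n,save=None):
    c=r.camera(n)
    if save: cv2.imwrite('pics/'+save,c['img'][:,:,::-1])
    return c
def rot(c):
    a=np.array(c['attitude'],float)
    return a if a.shape==(3,3) else R.from_quat(a).as_matrix()
def pix2w(c,u,v,z):
    d=rot(c)@np.linalg.inv(np.array(c['camera_matrix']))@np.array([u,v,1.])
    p=np.array(c['xyz']); return p+d*(z-p[2])/d[2]
def w2pix(c,P):
    q=np.array(c['camera_matrix'])@(rot(c).T@(np.array(P)-np.array(c['xyz']))); return q[:2]/q[2]
E
python3 - <<'E'
from h import *
for n in ['scene','side','wrist']:
    c=cam(n,n+'0.png'); print(n,np.round(c['xyz'],3),np.round(rot(c)[:,2],3))
    for t in ['seaming_head','red_lever','black_lever','gold_roll','steel_roll','spacer','chuck','can_end','can_sample','hexkey']:
        print(t,[(round(o['score'],2),[int(x) for x in o['bbox']]) for o in r.outline_of(t,n)][:4])
print(r.read_state())
E
```

```text
pics
scene [ 0.121 -0.448  0.648] [ 0.524  0.511 -0.681]
seaming_head [(0.94, [242, 219, 78, 74])]
red_lever [(0.61, [253, 230, 51, 32])]
black_lever [(0.96, [224, 195, 48, 25])]
gold_roll [(0.71, [268, 296, 33, 31]), (0.63, [326, 300, 26, 25])]
steel_roll [(0.84, [341, 251, 33, 33]), (0.19, [408, 355, 52, 85])]
spacer [(0.81, [325, 299, 23, 25]), (0.61, [408, 355, 55, 80]), (0.42, [391, 290, 32, 23]), (0.19, [266, 297, 37, 31])]
chuck [(0.66, [334, 348, 31, 36])]
can_end [(0.61, [389, 287, 33, 28])]
can_sample [(0.92, [407, 355, 52, 79])]
hexkey []
side [0.609 0.78  0.692] [-0.035 -0.779 -0.626]
seaming_head [(0.7, [357, 330, 85, 107])]
red_lever [(0.64, [362, 298, 59, 39]), (0.19, [397, 260, 33, 23])]
black_lever [(0.89, [348, 365, 64, 37])]
gold_roll [(0.94, [397, 260, 30, 26])]
steel_roll [(0.87, [302, 260, 27, 30])]
spacer [(0.62, [356, 243, 23, 17])]
chuck [(0.9, [388, 210, 26, 24]), (0.72, [263, 330, 35, 33])]
can_end [(0.49, [363, 297, 58, 40])]
can_sample [(0.73, [365, 158, 32, 48])]
hexkey []
wrist [ 0.231 -0.587  0.385] [-0.293 -0.073 -0.953]
seaming_head []
red_lever []
black_lever []
gold_roll []
steel_roll []
spacer []
chuck []
can_end []
can_sample []
hexkey []
{'time': 1.65, 'joint_positions': array([ 1.30541678,  0.33218812, -0.06470509,  1.4600821 ,  0.02159409,
        1.34990079, -0.08847963]), 'joint_vel': array([-0.00143175,  0.00051466,  0.00022617, -0.00100864,  0.00192728,
        0.00034797,  0.00125591]), 'joint_torque': array([-2.29241014e-04, -6.23031521e+01,  2.45377386e-02, -3.90117538e+01,
       -6.12022961e-02,  3.15706898e-02,  6.11556288e-05]), 'ee_pos': array([ 0.15028077, -0.6066929 ,  0.23359151]), 'eef_rot': array([9.92639683e-01, 1.21105149e-01, 2.10249728e-05, 5.52473003e-05]), 'ft_force': array([-0.17101034, -0.43761014, -0.30557194]), 'torque': array([ 0.02073236, -0.00195055, -0.03330997]), 'grip_force': 0.0, 'width': 0.08685015736867387}
```

View pics/scene0.png

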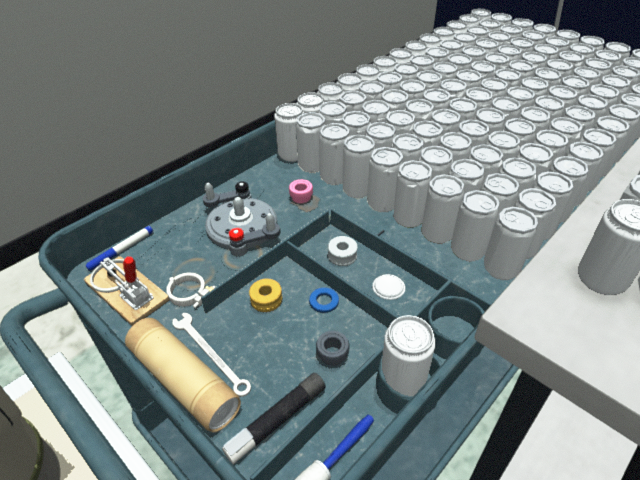

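View pics/side0.png

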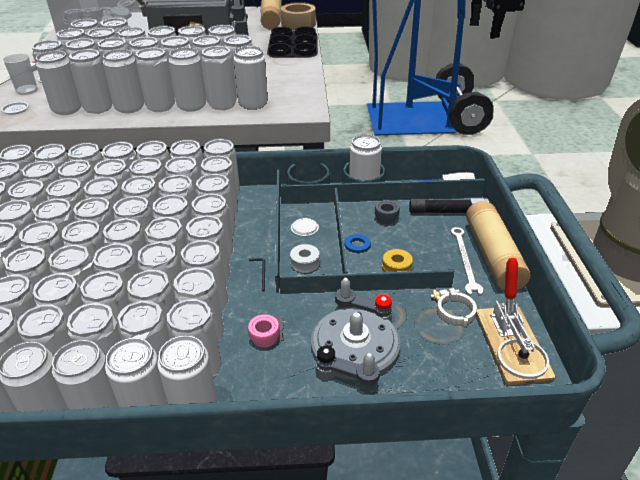

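Scene: head (240,219), gold (266,294), steel (342,250), spacer (324,299), chuck dark (333,348), can end (389,287); pink look-alike (301,190). Side view agrees (gold 397,260; steel 305,258; spacer 357,243; chuck 388,210; can end 305,227).

```bash
python3 - <<'E'
from h import *
S=cam('scene');D=cam('side')
# tops: (name, scene px, side px, z)
for n,a,b,z in [('gold',(266,290),(398,256),.026),('steel',(343,245),(305,254),.026),('spacer',(324,299),(357,243),.008),('chuck',(333,342),(388,206),.03),('end',(389,286),(305,227),.007),
 ('spindletip',(239,200),(355,313),.069),('redpin',(270,213),(345,280),.07),('blackpin',(208,184),(369,354),.07),('redknob',(236,233),(383,299),.05),('blackknob',(242,186),(326,350),.05),('hex',(382,232),(258,270),.002),('can',(409,335),(366,143),.122),
 ('dividerJunctionscene',(291,246),(0,0),.025),('divcorner',(331,213),(278,290),.025),('divjunc2',(397,345),(336,188),.025),('divright',(447,289),(279,184),.025),('divleftend',(207,303),(452,274),.025)]:
    print(n,np.round(pix2w(S,*a,z)[:2],3),np.round(pix2w(D,*b,z)[:2],3))
im=S['img'][160:400,190:490,::-1]; im2=D['img'][170:400,220:520,::-1]
cv2.imwrite('pics/a.png',cv2.resize(im,(750,600),interpolation=cv2.INTER_CUBIC))
cv2.imwrite('pics/b.png',cv2.resize(im2,(750,575),interpolation=cv2.INTER_CUBIC))
E
```

```text
gold [ 0.437 -0.007] [ 0.435 -0.007]
steel [ 0.604 -0.029] [ 0.602 -0.022]
spacer [ 0.5  -0.08] [ 0.502 -0.071]
chuck [ 0.436 -0.16 ] [ 0.432 -0.158]
end [ 0.597 -0.142] [ 0.599 -0.128]
spindletip [0.529 0.167] [0.531 0.173]
redpin [0.542 0.094] [0.54 0.1 ]
blackpin [0.518 0.249] [0.519 0.255]
redknob [0.478 0.117] [0.481 0.126]
blackknob [0.575 0.217] [0.578 0.227]
hex [ 0.701 -0.044] [ 0.688 -0.01 ]
can [ 0.464 -0.267] [ 0.469 -0.251]
dividerJunctionscene [0.539 0.039] [ 1.771 -1.678]
divcorner [0.656 0.049] [0.65  0.069]
divjunc2 [ 0.5   -0.231] [ 0.53  -0.237]
divright [ 0.644 -0.225] [ 0.651 -0.26 ]
divleftend [0.354 0.044] [0.348 0.046]
```

View pics/b.png

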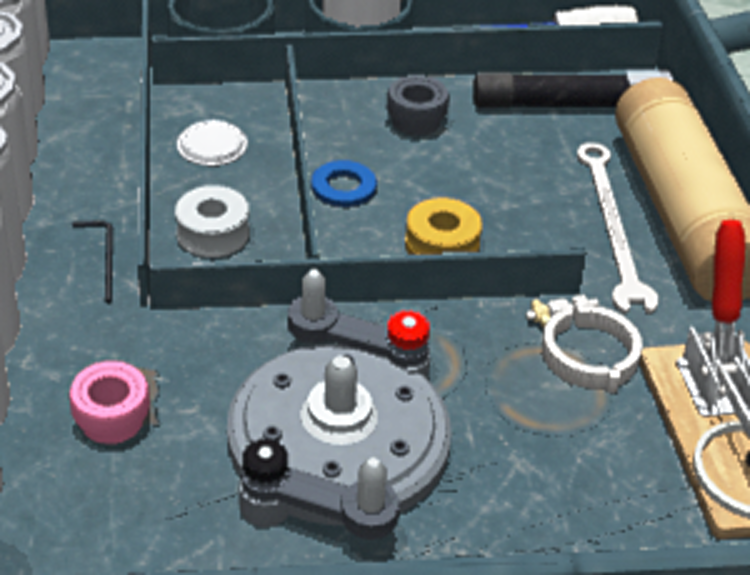

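View pics/a.png

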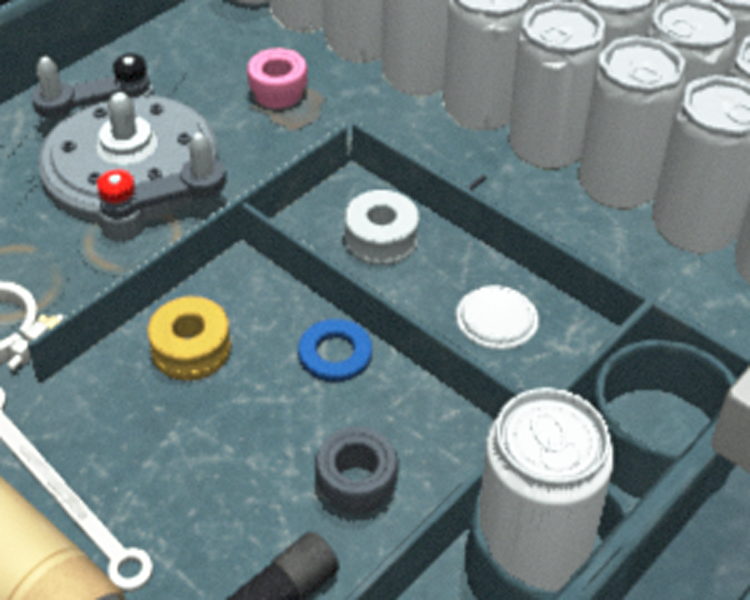

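```bash

python3 -m pendant '[[0,0,0,0.1215],[0,0,0,0.1215],[0.0138,-0.0222,0,0],[0.0138,-0.0222,0,0],[0.0138,-0.0222,0,0],[0.0138,-0.0222,0,0],[0.0138,-0.0222,0,0],[0.0138,-0.0222,0,0]]' 1 20
python3 -m pendant '[[0.0138,-0.0222,0,0],[0.0138,-0.0222,0,0],[0.0138,-0.0222,0,0],[0.0138,-0.0222,0,0],[0.0138,-0.0222,0,0],[0.0138,-0.0222,0,0],[0.0138,-0.0222,0,0],[0.0138,-0.0222,0,0]]'
python3 -m pendant '[[0.0138,-0.0222,0,0],[0.0138,-0.0222,0,0],[0.0138,-0.0222,0,0],[0.0138,-0.0222,0,0],[0.0138,-0.0222,0,0],[0.0138,-0.0222,0,0],[0.0138,-0.0222,0,0],[0.0138,-0.0222,0,0]]'
python3 -m pendant '[[0,0,0,0],[0,0,0,0]]'
python3 - <<'E'
from h import *
c=cam('wrist','w1.png'); print(c['xyz'],rot(c),c['camera_matrix'])
for t in ['spacer','gold_roll','chuck','steel_roll']:
    print(t,[(round(o['score'],2),[int(x) for x in o['bbox']]) for o in r.outline_of(t,'wrist')][:3])
E
```

```text
time: 2.42
ee_pos: [0.2336, -0.4724, 0.2337]
eef_rot: [1.0, -0.0, 0.0, 0.0]
ft_force: [0.5, 0.1, -0.3]
width: 0.0869
grip_force: 0.0
time: 3.08
ee_pos: [0.344, -0.2948, 0.2338]
eef_rot: [1.0, -0.0, 0.0, 0.0]
ft_force: [-0.1, 0.4, -0.4]
width: 0.0873
grip_force: 0.0
time: 3.75
ee_pos: [0.4545, -0.1172, 0.2338]
eef_rot: [1.0, -0.0, 0.0, 0.0]
ft_force: [0.1, -1.3, -0.4]
width: 0.0872
grip_force: 0.0
time: 3.92
ee_pos: [0.4544, -0.1172, 0.2336]
eef_rot: [1.0, 0.001, 0.0, -0.0]
ft_force: [-0.8, -1.0, -0.6]
width: 0.0874
grip_force: 0.0
[ 0.53771322 -0.11700002  0.3851917 ] [[ 2.29988618e-03 -9.53323895e-01 -3.01940826e-01]
 [-9.99997319e-01 -2.11119442e-03 -9.51272247e-04]
 [ 2.69414777e-04  3.01942204e-01 -9.53326194e-01]] [[375.23817488   0.         318.16211102]
 [  0.         375.23817488 236.09011463]
 [  0.           0.           1.        ]]
spacer [(0.94, [278, 154, 53, 54])]
gold_roll [(0.94, [205, 220, 61, 55])]
chuck [(0.94, [362, 224, 57, 52])]
steel_roll [(0.83, [217, 36, 67, 70])]
```

View pics/w1.png

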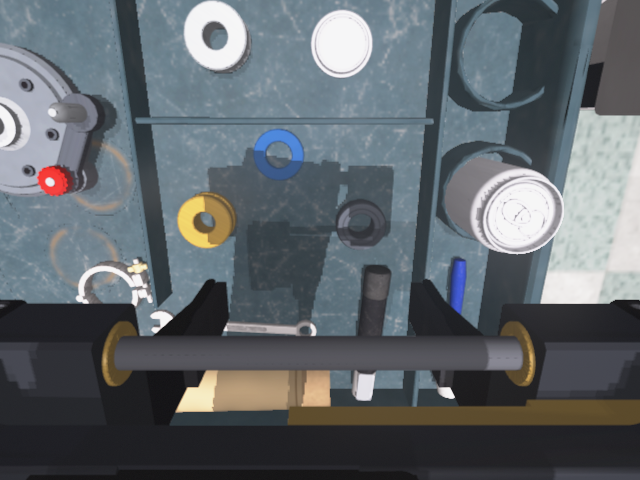

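Clear wrist view: spacer (279,154), gold (206,221), chuck (361,223), steel (217,36), can end (342,44); hex handle/torch near (376,300).

```bash
cat >> h.py <<'E'
def loc(things,cam_='wrist'):
    "silhouette-match: shift centre until projected cylinder bbox centre equals detected bbox centre"
    dims={'gold_roll':(.027,.026),'steel_roll':(.027,.026),'spacer':(.025,.008),'can_end':(.0285,.007)}
    c=cam(cam_); st=r.read_state(); out={}
    for t in things:
        o=r.outline_of(t,cam_)
        for q in o[:1]:
            R0,H=dims.get(t,(.025,.03)); b=q['bbox']
            ys,xs=np.nonzero(q['mask']); 
            a=np.linspace(0,6.283,60)
            def sil(x,y):
                P=[(x+R0*np.cos(k),y+R0*np.sin(k),H) for k in a]
                P+=[((x+(.020 if t=='chuck' else R0)*np.cos(k)),y+(.020 if t=='chuck' else R0)*np.sin(k),0) for k in a]
                p=np.array([w2pix(c,w) for w in P]); return (p.min(0)+p.max(0))/2,p.max(0)-p.min(0)
            p=pix2w(c,b[0],b[1],H/2)[:2]
            for _ in range(4):
                s,sz=sil(*p); p=p+(pix2w(c,b[0],b[1],H/2)-pix2w(c,s[0],s[1],H/2))[:2]
            out[t]=p; e=st['ee_pos']
            print(t,round(q['score'],2),'xy',np.round(p,4),'px',np.round(b,1),'expect size',np.round(sz,1),'d from tcp',np.round(p-e[:2],4))
    print('tcp',np.round(st['ee_pos'],4),'t',round(st['time'],2)); return out
E
python3 - <<'E'
from h import *
loc(['spacer','gold_roll','chuck','steel_roll','can_end'])
E
```

```text
spacer 0.79 xy [ 0.5031 -0.0782] px [276.2 152.6  53.1  52. ] expect size [51.1 52. ] d from tcp [0.0494 0.041 ]
gold_roll 0.56 xy [ 0.4369 -0.0032] px [203.7 220.   60.5  53. ] expect size [60.2 57.5] d from tcp [-0.0168  0.1161]
chuck 0.97 xy [ 0.4353 -0.1598] px [359.1 224.1  53.2  48.7] expect size [50.8 50.2] d from tcp [-0.0183 -0.0406]
steel_roll 0.88 xy [ 0.6056 -0.0292] px [214.9  34.1  71.9  68.2] expect size [68.5 73.8] d from tcp [0.1519 0.09  ]
can_end 0.94 xy [ 0.6    -0.1379] px [337.9  43.8  66.9  71.5] expect size [62.6 70.1] d from tcp [ 0.1463 -0.0187]
tcp [ 0.4536 -0.1192  0.2336] t 4.22
```

```bash

python3 -m pendant '[[0.0163,-0.0125,0.02,0],[0.0163,-0.0125,0.02,0],[0.0163,-0.0125,0.02,0],[0,0,0.025,0],[0,0,0.025,0],[0,0,0.02,0],[0,0,0,0],[0,0,0,0]]'
python3 - <<'E'
from h import *
loc(['spacer']); cv2.imwrite('pics/w2.png',cam('wrist')['img'][:,:,::-1])
E
```

```text
time: 5.13
ee_pos: [0.5024, -0.0807, 0.1033]
eef_rot: [1.0, -0.0, -0.001, -0.0]
ft_force: [0.2, -0.4, -0.1]
width: 0.0871
grip_force: 0.0
spacer 0.95 xy [ 0.5003 -0.0782] px [314.5 243.3  74.3  62.4] expect size [71.8 70.7] d from tcp [-0.003   0.0027]
tcp [ 0.5033 -0.0809  0.1045] t 5.18
```

View pics/w2.png

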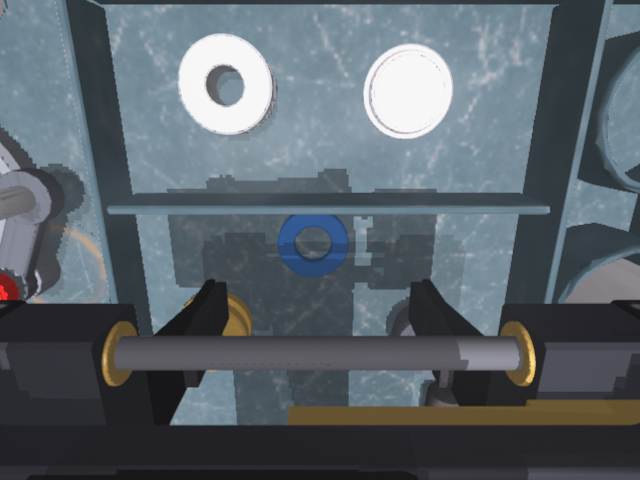

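```bash

python3 -m pendant '[[0,-0.002,0.025,0],[0,0,0.025,0],[0,0,0.025,0],[0,0,0.016,0],[0,0,0,0],[0,0,0,0]]'
python3 -m pendant '[[0,0,0,0],[0,0,0,0],[0,0,0,0],[0,0,0,0],[0,0,0,0],[0,0,0,0],[0,0,0,0],[0,0,0,0]]' 0.4 20
```

```text
time: 5.78
ee_pos: [0.504, -0.0791, 0.0136]
eef_rot: [1.0, -0.0, 0.001, 0.0]
ft_force: [0.0, -0.1, 0.6]
width: 0.0875
grip_force: 0.0
time: 6.45
ee_pos: [0.5029, -0.0788, 0.0126]
eef_rot: [1.0, -0.0, 0.0, 0.0]
ft_force: [0.1, -0.0, 1.0]
width: 0.0486
grip_force: 20.0
```

```bash

python3 -m pendant '[[0,0,0.0,0],[0,0,-0.03,0],[0,0,-0.04,0],[0,0,-0.04,0],[0,0,-0.04,0],[0,-0.03,0,0],[0,-0.04,0,0],[0,-0.04,0,0]]'
python3 -m pendant '[[0,-0.04,0,0],[0,-0.04,0,0],[0,-0.04,0,0],[0,0,0,0],[0,0,0,0],[0,0,0,0]]'
python3 - <<'E'
from h import *
c=cam('wrist','w3.png')
for t in ['seaming_head','red_lever','black_lever']:
    print(t,[(round(o['score'],2),[int(x) for x in o['bbox']]) for o in r.outline_of(t,'wrist')][:3])
import pickle; pickle.dump({k:np.array(c[k]) for k in c},open('w3.pkl','wb'))
E
```

```text
time: 7.12
ee_pos: [0.5031, 0.0315, 0.1633]
eef_rot: [1.0, -0.002, 0.001, 0.0]
ft_force: [1.3, 1.3, -1.0]
width: 0.0483
grip_force: 20.0
time: 7.62
ee_pos: [0.5028, 0.1509, 0.1622]
eef_rot: [1.0, 0.0, -0.0, 0.0]
ft_force: [0.8, -1.0, -0.5]
width: 0.0484
grip_force: 20.0
seaming_head [(0.58, [285, 185, 260, 175])]
red_lever [(0.8, [377, 213, 82, 117])]
black_lever [(0.64, [197, 169, 76, 121])]
```

View pics/w3.png

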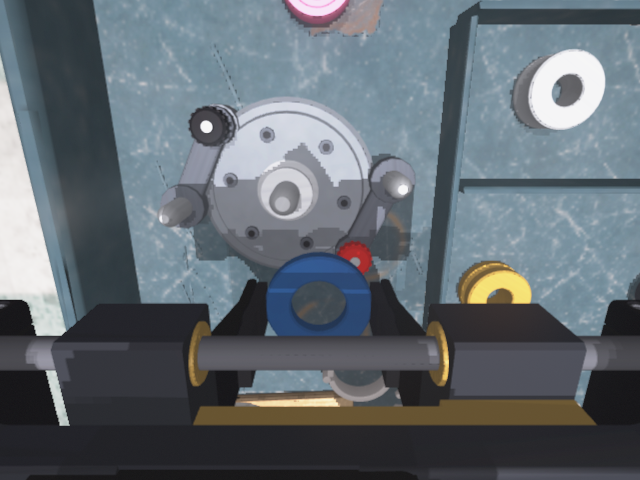

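The spacer is held centrally (ring centre ≈(319,303)); boss centre (288,191), spindle tip (283,205), red pin tip (403,186), black pin tip (166,216).

```bash
python3 - <<'E'
from h import *
import pickle; c=pickle.load(open('w3.pkl','rb'))
for n,u,v,z in [('boss',288,191,.034),('tip',283,205,.069),('red',403,186,.070),('black',166,216,.070),('redknob',355,257,.05),('blackknob',208,126,.05)]:
    print(n,np.round(pix2w(c,u,v,z)[:2],4))
b=c['img'].astype(int); m=((b[:,:,2]-b[:,:,0])>50).astype(np.uint8); ys,xs=np.nonzero(m); print(xs.min(),xs.max(),ys.min(),ys.max())
ct=max(cv2.findContours(m,0,1)[0],key=cv2.contourArea); print(cv2.fitEllipse(cv2.convexHull(ct)))
cv2.imwrite('pics/w3c.png',cv2.resize(c['img'][100:280,140:440,::-1],(800,480),interpolation=cv2.INTER_CUBIC))
for z in [.155,.159,.163]: print(z,np.round(pix2w(c,319,303,z)[:2],4),w2pix(c,(.503,.151,z)))
E
```

```text
boss [0.533  0.1734]
tip [0.5303 0.1742]
red [0.5432 0.0953]
black [0.523  0.2527]
redknob [0.486  0.1231]
blackknob [0.5804 0.225 ]
267 370 253 335
((317.845458984375, 303.04522705078125), (98.34933471679688, 105.65667724609375), 96.4901123046875)
0.155 [0.5028 0.1504] [317.75504536 302.58519094]
0.159 [0.5049 0.1504] [317.7530619  306.68414658]
0.163 [0.507  0.1504] [317.75098888 310.96820199]
```

View pics/w3c.png

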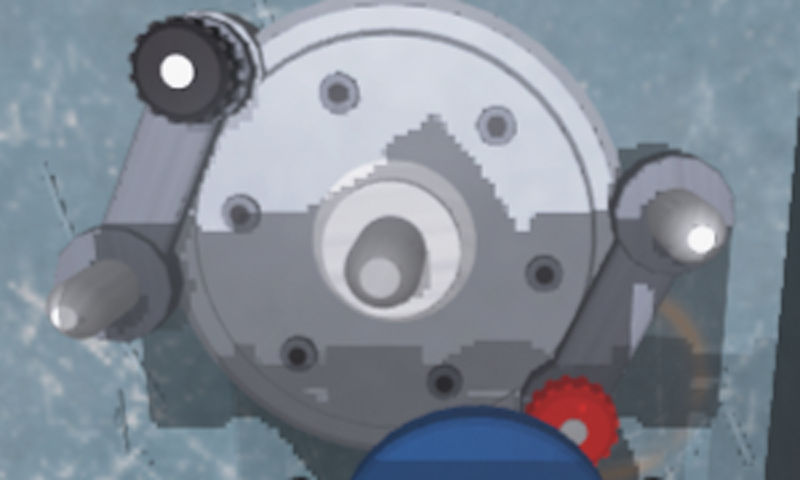

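```bash

python3 -m pendant '[[0.0131,-0.0118,0.02,0],[0.0131,-0.0118,0.02,0],[0,0,0.02,0],[0,0,0.01,0],[0,0,0,0],[0,0,0,0]]'
python3 -m pendant '[[0,0,0.01,0],[0,0,0.01,0],[0,0,0.01,0],[0,0,0.01,0],[0,0,0.003,0],[0,0,0.002,0],[0,0,0,0]]'
```

```text
time: 8.32
ee_pos: [0.529, 0.174, 0.0927]
eef_rot: [1.0, -0.001, -0.0, 0.0]
ft_force: [-0.1, 0.1, -1.0]
width: 0.0486
grip_force: 20.0
time: 8.9
ee_pos: [0.5289, 0.1747, 0.0471]
eef_rot: [1.0, -0.0, -0.0, 0.0]
ft_force: [-0.1, -0.4, -1.1]
width: 0.048
grip_force: 20.0
```

```bash

python3 -m pendant '[[0,0,0,0],[0,0,0,0],[0,0,0,0],[0,0,-0.03,0],[0,0,-0.04,0],[0,0,-0.04,0],[-0.02,0.02,0,0],[0,0,0,0]]' 0.7
python3 - <<'E'
from h import *
c=cam('wrist','w4.png'); cv2.imwrite('pics/w4c.png',c['img'][60:360,140:500,::-1])
print(r.read_state()['joint_positions'])
E
python3 -m pendant '[[-0.011,0.038,0,0],[-0.011,0.038,0,0],[-0.011,0.038,0,0],[-0.011,0.038,0,0],[-0.011,0.038,0,0],[-0.01,0.038,0,0],[-0.01,0.038,0,0],[0,0.038,0,0]]'
python3 -m pendant '[[0,0,0,-0.122],[0,0,0,-0.122],[0,0,0,-0.122],[0,0,0,-0.122],[0,0,0,-0.122],[0,0,0,-0.122],[0,0,0,-0.122],[0,0,0,-0.122]]' 0.9
python3 -m pendant '[[0,0,0,-0.122],[0,0,0,-0.122],[0,0,0,0],[0,0,0,0]]'
python3 - <<'E'
from h import *
loc(['chuck']);c=cam('wrist','w5.png'); print(r.read_state()['joint_positions'])
import pickle; pickle.dump({k:np.array(c[k]) for k in c},open('w5.pkl','wb'))
a=cv2.imread('pics/w4c.png'); b=cv2.resize(cv2.imread('pics/w5.png'),(440,330)); o=np.zeros((330,800,3),np.uint8); o[:300,:360]=a;o[:,360:]=b; cv2.imwrite('pics/w45.png',o)
E
```

```text
time: 9.57
ee_pos: [0.5087, 0.1531, 0.1599]
eef_rot: [1.0, -0.001, 0.002, 0.001]
ft_force: [0.3, -0.3, -1.3]
width: 0.0608
grip_force: 0.0
[ 0.29976335  0.27063253 -0.77531027  1.77268636  0.2065121   1.17944923
 -2.1090388 ]
time: 10.28
ee_pos: [0.4326, -0.1509, 0.1576]
eef_rot: [1.0, -0.0, -0.0, 0.0]
ft_force: [1.6, 0.2, 0.7]
width: 0.061
grip_force: 0.0
time: 10.95
ee_pos: [0.4344, -0.1489, 0.1573]
eef_rot: [0.882, 0.472, -0.0, -0.0]
ft_force: [-0.3, 0.4, 0.6]
width: 0.0785
grip_force: 0.0
time: 11.28
ee_pos: [0.4343, -0.149, 0.1574]
eef_rot: [0.821, 0.571, 0.0, -0.0]
ft_force: [-0.0, -0.5, -0.4]
width: 0.0784
grip_force: 0.0
chuck 0.92 xy [ 0.435  -0.1587] px [323.5 238.6  66.7  62.4] expect size [63.9 63.2] d from tcp [ 0.0007 -0.0096]
tcp [ 0.4343 -0.1491  0.1574] t 11.33
[ 0.81120007  0.06498496 -0.59185918  1.9524594   0.03990958  1.13553696
 -0.15057524]
```

View pics/w45.png

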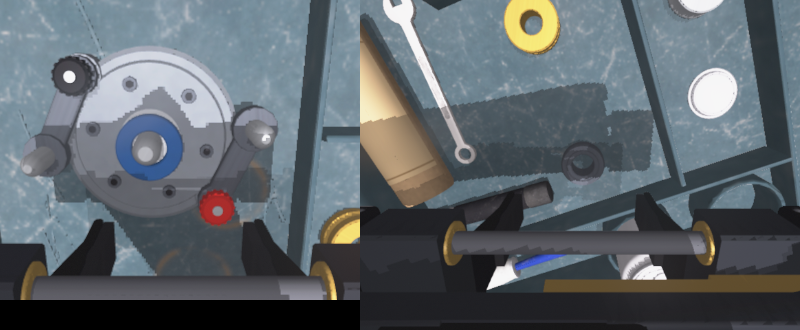

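The spacer is seated on the spindle (left). Right: chuck at ≈(324,234), torch end at ≈(280,263–284) to its left.

```bash
python3 - <<'E'
from h import *
import pickle; c=pickle.load(open('w5.pkl','rb'))
p0=np.array([.435,-.159]); q=R.from_quat([.821,.571,0,0]).as_matrix(); print(q[:2,:2])
for u,v,z in [(279,263,.02),(281,284,.02),(262,261,.02),(324,234,.03)]:
    p=pix2w(c,u,v,z)[:2]; print(np.round(p,4),'tool x,y rel chuck',np.round(q[:2,:2].T@(p-p0),4))
cv2.imwrite('pics/w5c.png',cv2.resize(c['img'][180:320,220:420,::-1],(600,420)))
E
```

```text
[[ 0.34797147  0.93750512]
 [ 0.93750512 -0.34797147]]
[ 0.3927 -0.1674] tool x,y rel chuck [-0.0226 -0.0367]
[ 0.3871 -0.1856] tool x,y rel chuck [-0.0416 -0.0356]
[ 0.3802 -0.1609] tool x,y rel chuck [-0.0209 -0.0507]
[ 0.4371 -0.1538] tool x,y rel chuck [0.0056 0.0002]
```

View pics/w5c.png

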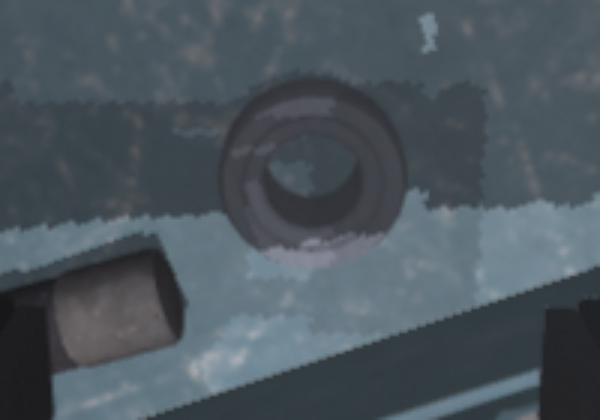

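```bash

python3 -m pendant '[[-0.0089,0.0041,0.03,0],[0,0,0.04,0],[0,0,0.04,0],[0,0,0.02,0],[0,0,0.014,0],[0,0,0,0],[0,0,0,0]]'
python3 -m pendant '[[0,0,0,0],[0,0,0,0],[0,0,0,0],[0,0,0,0],[0,0,0,0],[0,0,0,0],[0,0,0,0],[0,0,0,0]]' 0.4 40
python3 -m pendant '[[0,0,-0.03,0],[0,0,-0.04,0],[0,0,-0.04,0],[0,0,-0.04,0],[0,0,0,0.122],[0,0,0,0.122],[0,0,0,0.122],[0,0,0,0.122]]'
python3 -m pendant '[[0,0,0,0.122],[0,0,0,0.122],[0,0,0,0.122],[0,0,0,0.122],[0,0,0,0.122],[0,0,0,0.122],[0,0,0,0],[0,0,0,0]]'
```

```text
time: 12.02
ee_pos: [0.4348, -0.1587, 0.0131]
eef_rot: [0.82, 0.572, -0.0, -0.0]
ft_force: [-0.2, -0.1, 0.4]
width: 0.0783
grip_force: 0.0
time: 12.68
ee_pos: [0.435, -0.1591, 0.0137]
eef_rot: [0.82, 0.573, 0.0, 0.0]
ft_force: [-0.2, 0.2, 2.1]
width: 0.0492
grip_force: 40.0
time: 13.35
ee_pos: [0.4344, -0.159, 0.1633]
eef_rot: [0.935, 0.355, -0.0, -0.0]
ft_force: [-0.3, 1.2, -3.2]
width: 0.049
grip_force: 40.0
time: 14.02
ee_pos: [0.4345, -0.1589, 0.1632]
eef_rot: [1.0, 0.002, -0.0, -0.0]
ft_force: [0.1, 0.3, -3.5]
width: 0.0491
grip_force: 40.0
```

```bash

python3 -m pendant '[[0.0075,-0.034,0,0],[0.009,-0.039,0,0],[0.009,-0.039,0,0],[0.009,-0.039,0,0],[0.009,-0.039,0,0],[0.009,-0.039,0,0],[0.009,-0.039,0,0],[0.009,-0.039,0,0]]'
python3 -m pendant '[[0,0,0,0],[0,0,0,0]]'
python3 - <<'E'
from h import *
c=cam('wrist','w6.png');print(r.read_state()['ee_pos'])
import pickle; pickle.dump({k:np.array(c[k]) for k in c},open('w6.pkl','wb'))
cv2.imwrite('pics/w6c.png',cv2.resize(c['img'][90:370,140:460,::-1],(685,600),interpolation=cv2.INTER_CUBIC))
E
```

```text
time: 14.68
ee_pos: [0.5055, 0.1496, 0.1635]
eef_rot: [1.0, 0.002, 0.0, 0.0]
ft_force: [0.9, 0.2, -2.6]
width: 0.0495
grip_force: 40.0
time: 14.85
ee_pos: [0.5049, 0.151, 0.1632]
eef_rot: [1.0, 0.005, -0.0, -0.001]
ft_force: [-0.3, -0.8, -4.0]
width: 0.0489
grip_force: 40.0
[0.50506249 0.14868909 0.16308627]
```

View pics/w6c.png

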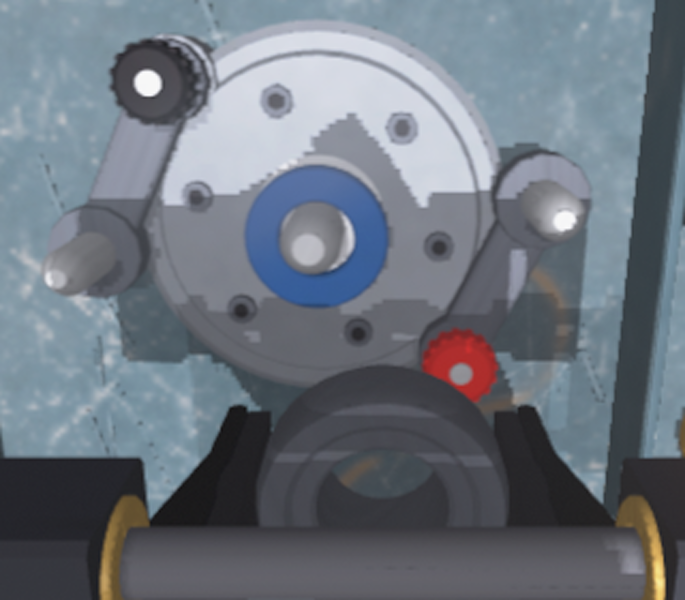

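```bash
python3 - <<'E'
from h import *
import pickle; c=pickle.load(open('w6.pkl','rb'))
print('spacer',pix2w(c,288.1,200.3,.042)[:2],'tip',pix2w(c,283.9,205.9,.069)[:2])
im=c['img'][:,:,::-1].copy()
for dx,col in [(-.003,(0,0,255)),(0,(0,255,0)),(.003,(255,0,255))]:
    for z,Rr in [(.1795,.013),(.1635,.025)]:
        P=np.array([w2pix(c,(.505+dx+Rr*np.cos(a),.1500+Rr*np.sin(a),z)) for a in np.linspace(0,6.283,80)])
        cv2.polylines(im,[np.round(P*16).astype(int)],True,col,1,cv2.LINE_AA,4)
cv2.imwrite('pics/w6d.png',cv2.resize(im[240:360,240:400],(800,600)))
E
```

```text
spacer [0.52920988 0.17353744] tip [0.53121631 0.17422648]
```

View pics/w6d.png

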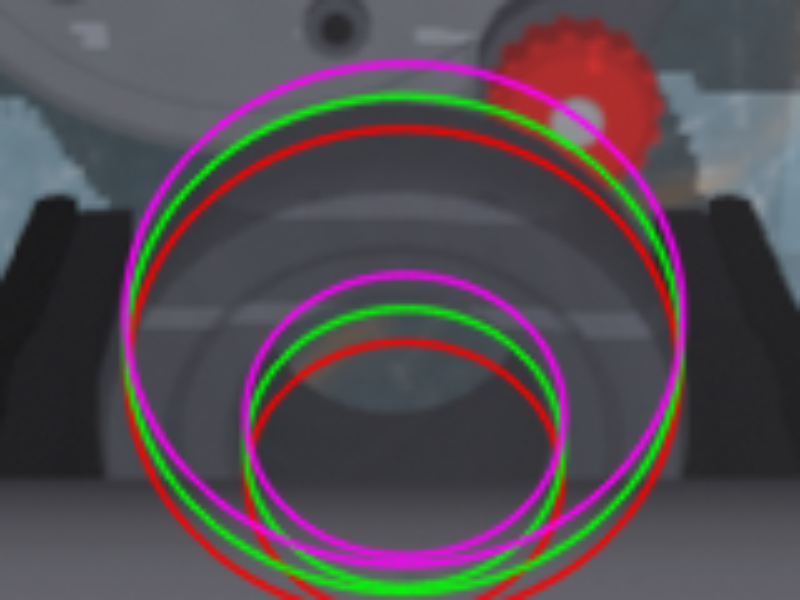

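```bash

python3 -m pendant '[[0.013,-0.0122,0.02,0],[0.013,-0.0121,0.02,0],[0,0,0.02,0],[0,0,0.01,0],[0,0,0,0],[0,0,0,0]]'
python3 -m pendant '[[0,0,0.008,0],[0,0,0.008,0],[0,0,0.008,0],[0,0,0.008,0],[0,0,0.004,0],[0,0,0,0]]'
```

```text
time: 15.4
ee_pos: [0.5313, 0.1709, 0.0936]
eef_rot: [1.0, -0.0, -0.0, 0.0]
ft_force: [0.0, 0.0, -2.4]
width: 0.0494
grip_force: 40.0
time: 15.9
ee_pos: [0.5308, 0.1722, 0.0564]
eef_rot: [1.0, 0.0, -0.001, 0.0]
ft_force: [0.4, -0.0, -3.4]
width: 0.0493
grip_force: 40.0
```

```bash

python3 -m pendant '[[0,-0.002,0,0],[0,0,0.001,0],[0,0,0.001,0],[0,0,0,0],[0,0,0,0]]'
python3 -m pendant '[[0,0,0,0],[0,0,0,0],[0,0,0,0],[0,0,0,0],[0,0,-0.03,0],[0,0,-0.04,0],[0,0,-0.04,0],[0,0,-0.02,0]]' 0.75
python3 -m pendant '[[-0.013,0.03,0,0],[-0.013,0.03,0,0],[-0.013,0.03,0,0],[-0.013,0.03,0,0],[-0.013,0.03,0,0],[-0.013,0.03,0,0],[0,0,0,0],[0,0,0,0]]' 0.9
python3 - <<'E'
from h import *
loc(['gold_roll']); c=cam('wrist','w7.png'); print(r.read_state()['joint_positions'])
import pickle; pickle.dump({k:np.array(c[k]) for k in c},open('w7.pkl','wb'))
E
```

```text
time: 16.32
ee_pos: [0.5316, 0.1743, 0.0557]
eef_rot: [1.0, -0.0, 0.0, 0.0]
ft_force: [1.0, -0.2, -2.3]
width: 0.0497
grip_force: 40.0
time: 16.98
ee_pos: [0.5326, 0.1753, 0.1904]
eef_rot: [1.0, 0.0, 0.002, -0.001]
ft_force: [0.5, -0.3, 0.6]
width: 0.0652
grip_force: 0.0
time: 17.65
ee_pos: [0.4531, -0.0075, 0.1858]
eef_rot: [1.0, -0.002, 0.0, 0.001]
ft_force: [0.0, 1.7, 0.2]
width: 0.0786
grip_force: 0.0
gold_roll 0.87 xy [ 0.4376 -0.0032] px [312.9 232.4  62.6  63.1] expect size [62.  65.5] d from tcp [-0.0159  0.0028]
tcp [ 0.4535 -0.006   0.1859] t 17.7
[ 0.63460631  0.02927041 -0.72466107  1.92403074  0.02065857  1.19512949
 -1.66686513]
```

View pics/w7.png

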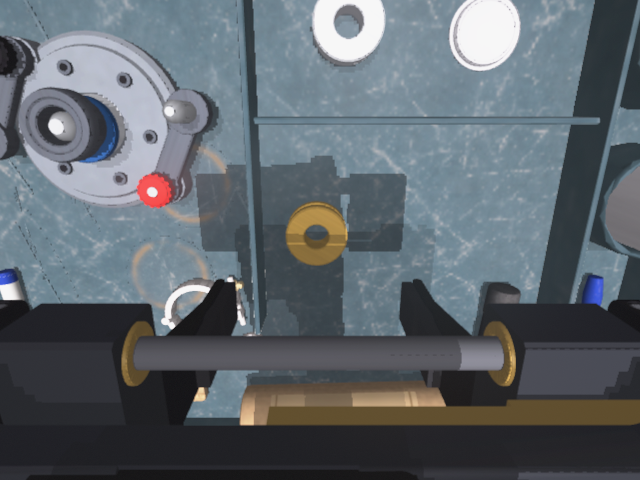

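Chuck sits on the blue spacer with the spindle tip inside its bore; gold roll at (316,235), divider wall close to its left, so I turn the jaws to close along x.

```bash

python3 -m pendant '[[-0.016,-0.0032,0.02,0],[0,0,0.02,-0.1207],[0,0,0.02,-0.1207],[0,0,0,-0.1207],[0,0,0,-0.1207],[0,0,0,-0.1207],[0,0,0,-0.1207],[0,0,0,-0.1207]]'
python3 -m pendant '[[0,0,0,-0.1207],[0,0,0,-0.1207],[0,0,0,-0.1207],[0,0,0,-0.1207],[0,0,0,-0.1207],[0,0,0,-0.1207],[0,0,0,-0.1207],[0,0,0,0]]'
python3 - <<'E'
from h import *
loc(['gold_roll']); print(r.read_state()['ee_pos'],r.read_state()['eef_rot'])
E
```

```text
time: 18.47
ee_pos: [0.4378, -0.001, 0.1255]
eef_rot: [0.91, 0.414, 0.0, -0.0]
ft_force: [0.2, -0.0, 0.6]
width: 0.0781
grip_force: 0.0
time: 19.13
ee_pos: [0.4377, -0.0012, 0.1255]
eef_rot: [0.661, 0.751, 0.0, -0.0]
ft_force: [-0.0, -0.3, 0.7]
width: 0.0784
grip_force: 0.0
gold_roll 0.94 xy [ 0.4381 -0.0037] px [318.5 239.7  77.7  76.6] expect size [76.3 80.2] d from tcp [ 0.0004 -0.0024]
tcp [ 0.4377 -0.0014  0.1255] t 19.18
[ 0.43763901 -0.00158348  0.12552648] [ 6.64868056e-01  7.46960780e-01  1.97732360e-04 -1.46605267e-04]
```

```bash

python3 -m pendant '[[-0.0022,0,0.03,0],[0,0,0.04,0],[0,0,0.03,0],[0,0,0.012,0],[0,0,0,0],[0,0,0,0]]'
python3 -m pendant '[[0,0,0,0],[0,0,0,0],[0,0,0,0],[0,0,0,0],[0,0,0,0],[0,0,0,0],[0,0,0,0],[0,0,0,0]]' 0.4 40
python3 -m pendant '[[0,0,-0.03,0],[0,0,-0.04,0],[0,0,-0.04,0],[0,0,-0.04,0],[0,0,0,0],[0,0,0,0]]'
python3 - <<'E'
from h import *
c=cam('wrist','w8.png'); e=r.read_state()['ee_pos']; print(e)
# held ring: fit bore offset along tool x using gold colour mask and expected silhouette
b=c['img'].astype(int); m=((b[:,:,0]-b[:,:,2])>60)&((b[:,:,1]-b[:,:,2])>30)
ys,xs=np.nonzero(m[150:345,200:440]); print(xs.min()+200,xs.max()+200,ys.min()+150,ys.max()+150)
tx=R.from_quat(r.read_state()['eef_rot']).as_matrix()[:,0]
for off in (-.003,0,.003):
    P=np.array([w2pix(c,np.array([e[0]+off*tx[0]+.027*np.cos(a),e[1]+off*tx[1]+.027*np.sin(a),e[2]+h])) for a in np.linspace(0,6.28,80) for h in (-.0135,.0125)]); print(off,P.min(0),P.max(0))
E
```

```text
time: 19.73
ee_pos: [0.4376, -0.0038, 0.0131]
eef_rot: [0.665, 0.747, -0.0, -0.001]
ft_force: [-0.3, 0.7, -0.0]
width: 0.078
grip_force: 0.0
time: 20.4
ee_pos: [0.4378, -0.0047, 0.0136]
eef_rot: [0.664, 0.748, 0.0, 0.0]
ft_force: [1.3, 0.0, 1.0]
width: 0.0519
grip_force: 39.8
time: 20.9
ee_pos: [0.4386, -0.0051, 0.1651]
eef_rot: [0.664, 0.748, 0.0, 0.002]
ft_force: [-0.6, -1.0, -3.8]
width: 0.0523
grip_force: 39.8
[ 0.4373863  -0.00506897  0.16329041]
256 380 248 335
-0.003 [252.78642059 249.13283948] [379.26481723 381.83989859]
0 [252.40614068 243.10933401] [379.61218427 376.24186721]
0.003 [252.02145331 237.02290432] [379.96356482 370.58244512]
```

```bash

python3 -m pendant '[[0.0222,0.0285,0,0],[0.0222,0.0285,0,0],[0.0222,0.0285,0,0],[0.0222,0.0285,0,0],[0,0,0.03,0],[0,0,0.03,0],[0,0,0.01,0],[0,0,0,0]]'
python3 -m pendant '[[0,0,0,0],[0,0,0.007,0],[0,0,0.007,0],[0,0,0,0]]'
python3 - <<'E'
from h import *
c=cam('wrist','w9.png');print(r.read_state()['ee_pos'],r.read_state()['ft_force'])
E
```

```text
time: 21.62
ee_pos: [0.5372, 0.0965, 0.0892]
eef_rot: [0.664, 0.748, -0.003, -0.003]
ft_force: [-0.7, -1.2, -2.5]
width: 0.0525
grip_force: 39.8
time: 21.95
ee_pos: [0.5401, 0.0964, 0.079]
eef_rot: [0.664, 0.748, -0.0, 0.0]
ft_force: [-1.0, -0.2, -3.2]
width: 0.0525
grip_force: 39.8
[0.54020997 0.09656598 0.07947631] [ 0.3195156   0.25806012 -3.38249288]
```

```bash

python3 -m pendant '[[0,0,0.008,0],[0,0,0.008,0],[0,0,0.007,0],[0,0,0.003,0],[0,0,0.002,0],[0,0,0,0]]'
python3 -m pendant '[[0,0,0.0015,0],[0,0,0,0],[0,0,0,0]]'
```

```text
time: 22.5
ee_pos: [0.5401, 0.097, 0.051]
eef_rot: [0.664, 0.748, -0.0, -0.0]
ft_force: [0.2, 0.4, -2.9]
width: 0.0529
grip_force: 39.8
time: 22.75
ee_pos: [0.5405, 0.097, 0.0502]
eef_rot: [0.664, 0.748, 0.0, 0.0]
ft_force: [0.1, -0.2, -2.7]
width: 0.0522
grip_force: 39.8
```

```bash

python3 -m pendant '[[0,0,0,0],[0,0,0,0],[0,0,0,0],[0,0,0,0],[0,0,-0.03,0],[0,0,-0.04,0],[0,0,-0.04,0],[0,0,-0.02,0]]' 0.7
python3 -m pendant '[[0,0,0,0.1207],[0,0,0,0.1207],[0,0,0,0.1207],[0,0,0,0.1207],[0,0,0,0.1207],[0,0,0,0.1207],[0,0,0,0.1207],[0,0,0,0]]' 0.9
python3 -m pendant '[[0,0,0,0.1207],[0,0,0,0.1207],[0,0,0,0.1207],[0,0,0,0.1207],[0,0,0,0.1207],[0,0,0,0.1207],[0,0,0,0.1207],[0,0,0,0]]'
python3 -m pendant '[[0.0162,0.0315,0,0],[0.0162,0.0315,0,0],[0.0162,0.0315,0,0],[0.0162,0.0315,0,0],[0,0,0,0],[0,0,0,0]]'
python3 - <<'E'
from h import *
S=cam('scene','s2.png')
for u,v in [(508,278),(465,244),(430,224),(395,207),(360,190)]: print(pix2w(S,u,v,0)[:2])
loc(['steel_roll','can_end']); print(r.read_state()['eef_rot'])
print(r.read_state()['joint_positions'])
E
```

```text
time: 23.42
ee_pos: [0.5417, 0.0979, 0.1848]
eef_rot: [0.664, 0.748, 0.002, 0.002]
ft_force: [0.5, 0.6, 0.4]
width: 0.0606
grip_force: 0.0
time: 24.08
ee_pos: [0.5404, 0.0971, 0.1803]
eef_rot: [0.913, 0.407, 0.0, 0.0]
ft_force: [-0.9, -0.8, 0.4]
width: 0.0782
grip_force: 0.0
time: 24.75
ee_pos: [0.5403, 0.0971, 0.1801]
eef_rot: [1.0, -0.001, 0.0, 0.0]
ft_force: [-0.6, -0.1, -0.1]
width: 0.0786
grip_force: 0.0
time: 25.25
ee_pos: [0.6054, -0.0314, 0.1795]
eef_rot: [1.0, 0.001, -0.0, 0.0]
ft_force: [-0.9, 0.8, -0.7]
width: 0.0784
grip_force: 0.0
[ 0.75964029 -0.2801835 ]
[ 0.78318298 -0.17906367]
[ 0.78577597 -0.09819977]
[ 0.78087323 -0.01543592]
[0.77555106 0.07440856]
steel_roll 0.94 xy [ 0.6047 -0.0271] px [315.7 217.6  65.2  63.7] expect size [64.  67.2] d from tcp [-0.0001  0.0008]
can_end 0.93 xy [ 0.6004 -0.1382] px [439.2 219.1  65.2  60.9] expect size [65.7 63. ] d from tcp [-0.0045 -0.1103]
tcp [ 0.6049 -0.0279  0.18  ] t 25.35
[ 9.99997479e-01  2.23443130e-03  7.23342407e-05 -2.08099036e-04]
[ 0.40638188  0.37589778 -0.54958189  1.56304059  0.20238359  1.25977771
 -1.74051023]
```

```bash

python3 -m pendant '[[0,0,0.04,0],[0,0,0.04,0],[0,0,0.04,0],[0,0,0.03,0],[0,0,0.0165,0],[0,0,0,0],[0,0,0,0]]'
python3 -m pendant '[[0,0,0,0],[0,0,0,0],[0,0,0,0],[0,0,0,0],[0,0,0,0],[0,0,0,0],[0,0,0,0],[0,0,0,0]]' 0.4 40
python3 -m pendant '[[0,0,-0.03,0],[0,0,-0.04,0],[0,0,-0.04,0],[0,0,-0.04,0],[0,0,0,0],[0,0,0,0]]'
python3 - <<'E'
from h import *
c=cam('wrist','w10.png'); s=r.read_state(); e=s['ee_pos']; print(e)
o=r.outline_of('steel_roll','wrist')[:1]
for q in o: print(q['score'],q['bbox'], q['bbox'][1]-q['bbox'][3]/2)
for off in (-.003,0,.003):
    P=np.array([w2pix(c,np.array([e[0]+off+.027*np.cos(a),e[1]+.027*np.sin(a),e[2]+h])) for a in np.linspace(0,6.28,80) for h in (-.0135,.0125)]); print(off,P.min(0),P.max(0))
E
```

```text
time: 26.03
ee_pos: [0.6048, -0.0275, 0.0136]
eef_rot: [1.0, 0.002, -0.0, -0.0]
ft_force: [-0.2, -0.5, 0.1]
width: 0.0786
grip_force: 0.0
time: 26.7
ee_pos: [0.6051, -0.0288, 0.0137]
eef_rot: [1.0, -0.0, 0.0, -0.0]
ft_force: [-0.3, 1.5, 2.3]
width: 0.0535
grip_force: 40.0
time: 27.2
ee_pos: [0.6062, -0.0293, 0.1656]
eef_rot: [1.0, -0.0, 0.002, 0.0]
ft_force: [-0.7, 0.2, -3.7]
width: 0.0538
grip_force: 40.0
[ 0.60496109 -0.02943907  0.16331998]
0.69 [320.4, 312.2, 131.3, 129.7] 247.35
-0.003 [255.55759738 251.38028348] [381.39623926 383.57814305]
0 [255.20033278 245.38992997] [381.7432176  377.97984999]
0.003 [254.83904599 239.33874769] [382.09410055 372.32174846]
```

```bash

python3 -m pendant '[[0,0,0,-0.1207],[0,0,0,-0.1207],[0,0,0,-0.1207],[0,0,0,-0.1207],[0,0,0,-0.1207],[0,0,0,-0.1207],[0,0,0,-0.1207],[0,0,0,0]]'
python3 -m pendant '[[0,0,0,-0.1207],[0,0,0,-0.1207],[0,0,0,-0.1207],[0,0,0,-0.1207],[0,0,0,-0.1207],[0,0,0,-0.1207],[0,0,0,-0.1207],[0,0,0,0]]'
python3 -m pendant '[[0.0325,-0.0055,0,0],[0.0325,-0.0055,0,0],[0.0325,-0.0055,0,0],[0.0325,-0.0055,0,0],[0.0325,-0.0055,0,0],[0,0,0,0],[0,0,0,0]]'
python3 - <<'E'
from h import *
c=cam('wrist','w11.png');s=r.read_state();print(s['ee_pos'],s['eef_rot'],s['joint_positions'])
b=c['img'].astype(int); print([w2pix(c,p).round(1) for p in [(.5212,.2537,.07),(.531,.1743,.069)]])
# rim of cart: print gray profile along the column through pin
u,v=w2pix(c,(.5212,.2537,.07)).round().astype(int); g=b.sum(2)//3
x0=max(v-12,0)
for y in range(x0,v+13,2): print(y,g[y,u-12:u+13:2])
E
```

```text
time: 27.97
ee_pos: [0.6039, -0.0292, 0.1611]
eef_rot: [0.911, 0.413, -0.002, -0.001]
ft_force: [0.0, 0.2, -2.2]
width: 0.0539
grip_force: 40.0
time: 28.63
ee_pos: [0.6043, -0.0292, 0.1619]
eef_rot: [0.663, 0.748, -0.001, -0.001]
ft_force: [-0.2, -0.2, -2.2]
width: 0.0538
grip_force: 40.0
time: 29.22
ee_pos: [0.5573, 0.1314, 0.1629]
eef_rot: [0.665, 0.747, -0.0, -0.001]
ft_force: [0.0, -0.2, -3.5]
width: 0.0535
grip_force: 40.0
[0.55804386 0.12933301 0.16278888] [ 6.65358990e-01  7.46523323e-01 -5.45729642e-04 -2.12576570e-04] [ 0.41973593  0.40820728 -0.90000097  1.65648939  0.33486255  1.24157909
 -0.4357209 ]
[array([281.8,  41.8]), array([286.3, 177.8])]
30 [132 143 153 153 146 142 142 141 143 147 155 157 157]
32 [142 154 149 141 145 154 160 159 152 145 142 153 156]
34 [151 149 137 151 170 182 188 182 175 161 150 141 155]
36 [153 139 141 165 203 242 245 239 196 180 162 146 143]
38 [154 135 154 176 241 247 247 247 244 191 172 155 138]
40 [149 138 164 196 247 247 247 247 247 201 180 162 142]
42 [143 137 162 194 247 247 247 247 247 207 185 164 146]
44 [130 135 156 171 244 247 247 247 245 197 182 167 147]
46 [132 134 152 166 193 244 247 246 222 185 173 162 147]
48 [134 129 147 162 171 171 204 201 189 178 165 152 142]
50 [137 129 139 155 164 164 168 175 176 171 159 145 132]
52 [135 133 129 143 153 160 161 159 158 157 151 139 125]
54 [132 132 127 130 140 146 150 149 145 141 138 131 122]
```

```bash

python3 -m pendant '[[0.0318,-0.0054,0,0],[0.0318,-0.0054,0,0],[0.0318,-0.0054,0,0],[0.0318,-0.0054,0,0],[0,0,0.03,0],[0,0,0.03,0],[0,0,0.01,0],[0,0,0,0]]'
python3 -m pendant '[[0,0,0,0],[0,0,0.007,0],[0,0,0.007,0],[0,0,0,0]]'
```

```text
time: 29.93
ee_pos: [0.5211, 0.2504, 0.0904]
eef_rot: [0.665, 0.746, -0.003, -0.001]
ft_force: [-0.1, -0.1, -2.5]
width: 0.0538
grip_force: 40.0
time: 30.27
ee_pos: [0.5221, 0.2522, 0.079]
eef_rot: [0.664, 0.747, -0.0, 0.0]
ft_force: [-0.1, -1.3, -2.2]
width: 0.0533
grip_force: 40.0
```

```bash

python3 -m pendant '[[0.002,-0.001,0,0],[0,0,0.008,0],[0,0,0.008,0],[0,0,0.007,0],[0,0,0.003,0],[0,0,0.002,0],[0,0,0.001,0],[0,0,0,0]]'
python3 -m pendant '[[0,0,0,0],[0,0,0,0]]'
```

```text
time: 30.93
ee_pos: [0.5208, 0.2547, 0.0504]
eef_rot: [0.664, 0.748, -0.0, -0.0]
ft_force: [-1.1, 0.4, -2.5]
width: 0.0534
grip_force: 40.0
time: 31.1
ee_pos: [0.521, 0.2548, 0.0508]
eef_rot: [0.664, 0.748, 0.0, 0.0]
ft_force: [-0.2, 0.7, -2.5]
width: 0.0538
grip_force: 40.0
```

```bash

python3 -m pendant '[[0,0,0.001,0],[0,0,0,0],[0,0,0,0],[0,0,0,0],[0,0,-0.03,0],[0,0,-0.04,0],[0,0,-0.04,0],[0,0,-0.02,0]]' 0.7
python3 -m pendant '[[-0.0363,0.0029,0,0],[-0.0363,0.0029,0,0],[-0.0363,0.0029,0,0],[-0.0363,0.0029,0,0],[-0.0363,0.0029,0,0],[-0.0363,0.0029,0,0],[-0.0363,0.0029,0,0],[-0.0363,0.0029,0,0]]' 0.9
python3 -m pendant '[[-0.0363,0.0029,0,0],[-0.0363,0.0029,0,0],[-0.0363,0.0029,0,0],[0,0,0,0.1207],[0,0,0,0.1207],[0,0,0,0.1207],[0,0,0,0.1207],[0,0,0,0.1207]]'
python3 -m pendant '[[0,0,0,0.1207],[0,0,0,0.1207],[0,0,0,0.1207],[0,0,0,0.1207],[0,0,0,0.1207],[0,0,0,0.1207],[0,0,0,0.1207],[0,0,0,0.1207]]'
python3 -m pendant '[[0,0,0,0.1207],[0,0,0,0],[0,0,0,0]]'
python3 - <<'E'
from h import *
loc(['can_end']); print(r.read_state()['eef_rot'])
E
```

```text
time: 31.77
ee_pos: [0.5217, 0.256, 0.1844]
eef_rot: [0.664, 0.748, 0.002, 0.001]
ft_force: [-0.3, 0.7, -0.2]
width: 0.061
grip_force: 0.0
time: 32.43
ee_pos: [0.5784, -0.0328, 0.1799]
eef_rot: [0.664, 0.748, 0.0, 0.0]
ft_force: [1.0, 1.0, 0.8]
width: 0.0781
grip_force: 0.0
time: 33.1
ee_pos: [0.5999, -0.138, 0.1797]
eef_rot: [0.858, 0.514, 0.0, 0.0]
ft_force: [-0.6, -0.5, 0.2]
width: 0.0785
grip_force: 0.0
time: 33.77
ee_pos: [0.5999, -0.1379, 0.1797]
eef_rot: [0.998, 0.057, 0.0, 0.0]
ft_force: [0.3, -1.0, -1.2]
width: 0.0784
grip_force: 0.0
time: 34.02
ee_pos: [0.5999, -0.1378, 0.1797]
eef_rot: [1.0, 0.002, 0.0, 0.0]
ft_force: [-0.2, 0.3, 0.1]
width: 0.0784
grip_force: 0.0
can_end 0.72 xy [ 0.6016 -0.1377] px [317.8 212.   65.4  65. ] expect size [64.  63.6] d from tcp [0.0017 0.0002]
tcp [ 0.5998 -0.1379  0.1796] t 34.07
[9.99998113e-01 1.94246936e-03 3.02423025e-05 1.55057716e-05]
```

```bash

python3 -m pendant '[[0.001,0,0.04,0],[0,0,0.04,0],[0,0,0.04,0],[0,0,0.03,0],[0,0,0.017,0],[0,0,0,0],[0,0,0,0]]'
python3 -m pendant '[[0,0,0,0],[0,0,0,0],[0,0,0,0],[0,0,0,0],[0,0,0,0],[0,0,0,0],[0,0,0,0],[0,0,0,0]]' 0.5 6
python3 -m pendant '[[0,0,-0.02,0],[0,0,-0.03,0],[0,0,-0.03,0],[0,0,-0.03,0],[0,0,-0.03,0],[0,0,-0.03,0],[0,0,0,0],[0,0,0,0]]'
python3 - <<'E'
from h import *
c=cam('wrist','w12.png'); s=r.read_state(); e=s['ee_pos']; print(e)
for k in range(2):
  for q in r.outline_of('can_end','wrist')[:1]: print(q['score'],q['bbox'], q['bbox'][1]-q['bbox'][3]/2)
for off in (-.003,0,.003):
    P=np.array([w2pix(c,np.array([e[0]+off+.0285*np.cos(a),e[1]+.0285*np.sin(a),e[2]+h])) for a in np.linspace(0,6.28,80) for h in (-.0125,-.0055)]); print(off,P.min(0),P.max(0))
g=c['img'].astype(int).sum(2)//3; print(g[235:300:2,319])
E
```

```text
time: 34.7
ee_pos: [0.6008, -0.1379, 0.0125]
eef_rot: [1.0, 0.001, -0.0, -0.0]
ft_force: [0.8, -0.2, -0.0]
width: 0.0785
grip_force: 0.0
time: 35.37
ee_pos: [0.6008, -0.138, 0.0126]
eef_rot: [1.0, -0.0, 0.0, 0.0]
ft_force: [-0.4, -0.7, -0.1]
width: 0.0562
grip_force: 6.0
time: 36.03
ee_pos: [0.6018, -0.1382, 0.1845]
eef_rot: [1.0, -0.0, 0.002, 0.001]
ft_force: [-0.5, -0.2, -0.5]
width: 0.0566
grip_force: 6.0
[ 0.60082369 -0.13808513  0.18267776]
0.69 [317.9, 290.6, 121.7, 97.1] 242.05
0.69 [317.9, 290.6, 121.7, 97.1] 242.05
-0.003 [257.76045156 248.73727096] [378.18735478 361.76271366]
0 [257.44963644 242.66559133] [378.48845076 356.5760874 ]
0.003 [257.13564573 236.53141911] [378.79262137 351.33912768]
[ 79  82  82 137 203 212 196 160 167 175 198 197 200 209 209 209 209 210
 207 168 168 168 168 169 169 169 180 213 207 171 171 171 172]
```

```bash

python3 -m pendant '[[-0.012,-0.036,0,0],[-0.012,-0.036,0,0],[-0.012,-0.036,0,0],[-0.012,-0.036,0,0],[-0.012,-0.036,0,0],[-0.012,-0.036,0,0],[-0.012,-0.036,0,0],[-0.012,-0.036,0,0]]'
python3 -m pendant '[[-0.015,0,0,0],[0,0,0,0],[0,0,0,0]]'
python3 - <<'E'
from h import *
c=cam('wrist','w13.png'); s=r.read_state(); e=s['ee_pos']; print(e)
for q in r.outline_of('chuck','wrist')[:3]: print(q['score'],np.round(q['bbox'],1))
for t,p in [('tip',(.531,.1743,.069)),('chucktop',(.531,.1743,.072))]: print(t,w2pix(c,p).round(1))
a=np.linspace(0,6.28,80)
im=c['img'][:,:,::-1].copy()
def circ(x,y,z,Rr,col):
    P=np.array([w2pix(c,(x+Rr*np.cos(k),y+Rr*np.sin(k),z)) for k in a]); cv2.polylines(im,[np.round(P*16).astype(int)],True,col,1,cv2.LINE_AA,4); return P
P=circ(.531,.1743,.068,.025,(0,255,0)); print(P.min(0),P.max(0))
circ(.531,.1743,.072,.013,(0,255,0))
circ(.5408,.0949,.062,.011,(0,0,255)); circ(.5212,.2537,.062,.011,(0,0,255))
o=im[60:360,120:520]; cv2.imwrite('pics/w13c.png',cv2.resize(o,(800,600),interpolation=cv2.INTER_CUBIC))
E
```

```text
time: 36.85
ee_pos: [0.5033, 0.1513, 0.1814]
eef_rot: [1.0, -0.0, -0.001, 0.0]
ft_force: [1.1, 0.6, 0.6]
width: 0.0561
grip_force: 6.0
time: 37.1
ee_pos: [0.4891, 0.1499, 0.1816]
eef_rot: [1.0, 0.0, -0.001, 0.0]
ft_force: [1.0, -0.1, -0.2]
width: 0.0566
grip_force: 6.0
[0.48983193 0.14917103 0.18177032]
0.84 [315.3   4.6  40.8   9.2]
0.78 [285.7 176.6  75.6  76.2]
tip [283.3 178.7]
chucktop [282.9 179.3]
[247.94571409 142.03465051] [318.75467371 212.78579997]
```

View pics/w13c.png

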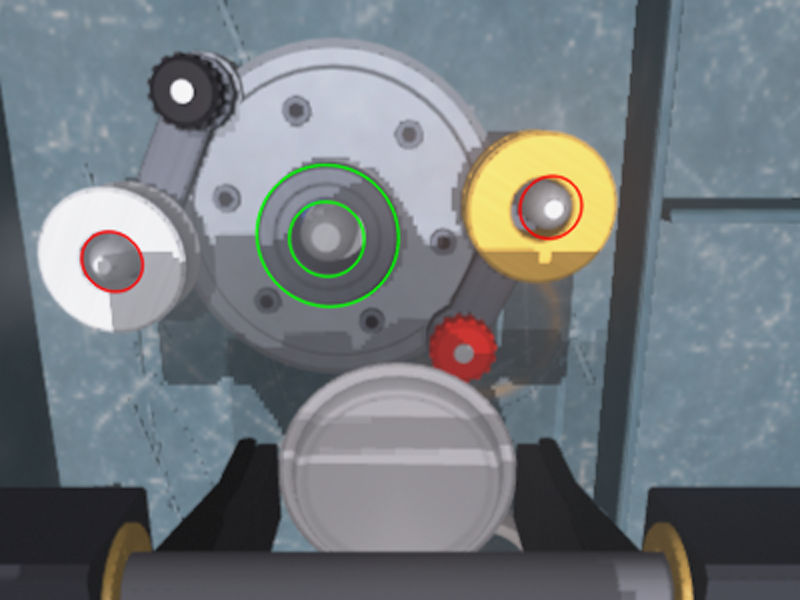

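```bash

python3 -m pendant '[[0.0138,-0.0082,0.02,0],[0.0138,-0.0082,0.02,0],[0.0139,-0.0081,0.02,0],[0,0,0.02,0],[0,0,0.01,0],[0,0,0,0],[0,0,0,0],[0,0,0,0]]'
python3 -m pendant '[[0,0,0,0],[0,0,0,0]]'
```

```text
time: 37.87
ee_pos: [0.532, 0.1742, 0.0937]
eef_rot: [1.0, -0.001, 0.001, -0.0]
ft_force: [0.4, -0.6, -0.3]
width: 0.0562
grip_force: 6.0
time: 38.03
ee_pos: [0.532, 0.1744, 0.0937]
eef_rot: [1.0, -0.0, 0.001, 0.0]
ft_force: [-1.4, 0.2, -0.2]
width: 0.0566
grip_force: 6.0
```

```bash

python3 -m pendant '[[-0.0007,0,0.004,0],[0,0,0.003,0],[0,0,0.001,0],[0,0,0,0],[0,0,0,0]]'
python3 -m pendant '[[0,0,0.0005,0],[0,0,0,0],[0,0,0,0]]'
python3 -m pendant '[[0,0,0.0005,0],[0,0,0,0],[0,0,0,0]]'
```

```text
time: 38.45
ee_pos: [0.5306, 0.1745, 0.0844]
eef_rot: [1.0, -0.0, -0.0, 0.0]
ft_force: [-0.3, -0.5, 0.1]
width: 0.0565
grip_force: 6.0
time: 38.7
ee_pos: [0.5307, 0.1745, 0.0843]
eef_rot: [1.0, -0.0, 0.0, 0.0]
ft_force: [-1.6, -1.8, 4.1]
width: 0.0561
grip_force: 6.0
time: 38.95
ee_pos: [0.5308, 0.1746, 0.0839]
eef_rot: [1.0, -0.0, 0.0, 0.0]
ft_force: [-1.6, -0.1, 5.1]
width: 0.0564
grip_force: 6.0
```

```bash

python3 -m pendant '[[0,0,-0.0005,0],[0,0,0,0],[0,0,0,0],[0,0,0,0]]' 0.68
python3 -m pendant '[[0,0,0,0],[0,0,0,0],[0,0,0,0],[0,0,-0.01,0],[0,0,-0.02,0],[0,0,-0.03,0],[0,0,-0.03,0],[-0.03,0,0,0]]' 0.78
python3 -m pendant '[[-0.03,0.02,0,0],[0,0,0,0],[0,0,0,0]]'
python3 - <<'E'
from h import *
for n in ('wrist','side'):
    c=cam(n,'f_'+n+'.png')
    for t in ('can_end','gold_roll','steel_roll','chuck'):
        for q in r.outline_of(t,n)[:2]: print(n,t,round(q['score'],2),np.round(q['bbox'],1))
    a=np.linspace(0,6.28,100)
    for nm,x,y,z0,z1,Rr in [('can_end',.531,.1743,.072,.079,.0285),('gold',.5408,.0949,.036,.062,.027),('steel',.5212,.2537,.036,.062,.027)]:
        P=np.array([w2pix(c,(x+Rr*np.cos(k),y+Rr*np.sin(k),z)) for k in a for z in (z0,z1)]); print(nm,'exp',np.round((P.min(0)+P.max(0))/2,1),np.round(P.max(0)-P.min(0),1))
print(r.read_state()['ee_pos'],r.read_state()['time'])
E
```

```text
time: 39.28
ee_pos: [0.5306, 0.1745, 0.0839]
eef_rot: [1.0, -0.0, -0.0, 0.0]
ft_force: [0.3, -0.2, 0.9]
width: 0.059
grip_force: 0.0
time: 39.95
ee_pos: [0.5063, 0.1753, 0.1805]
eef_rot: [1.0, -0.001, 0.005, -0.002]
ft_force: [-1.3, 0.8, -0.1]
width: 0.0679
grip_force: 0.0
time: 40.2
ee_pos: [0.4699, 0.1535, 0.1749]
eef_rot: [1.0, -0.0, 0.001, 0.001]
ft_force: [0.2, 0.8, -0.2]
width: 0.0679
grip_force: 0.0
wrist can_end 0.81 [287.2 150.7  86.6  90. ]
wrist gold_roll 0.63 [396.2 136.6  83.2  82.1]
wrist steel_roll 0.66 [179.9 163.9  83.6  72.9]
can_end exp [285.4 151.9] [88.2 90. ]
gold exp [401.5 135.1] [83.4 81.8]
steel exp [178.3 164.2] [87.  78.9]
side can_end 0.96 [353.8 314.6  37.2  25.5]
side gold_roll 0.66 [346.4 288.9  35.   30.1]
side steel_roll 0.55 [368.8 368.6  37.1  45.2]
side chuck 0.9 [265.  330.7  32.7  34.4]
side chuck 0.71 [354.9 327.4  30.1  14.9]
can_end exp [355.4 310.8] [38.2 30.6]
gold exp [344.3 287.7] [33.4 34.3]
steel exp [367.2 363.7] [38.9 41.8]
[0.47074394 0.15474923 0.17387816] 40.7
```

```bash
python3 -c "
from bench import r
print(r.close_job())"
```

```text
the job is handed in; nothing more can be done
None
```

The job is handed in at about 41 s of the 112 s limit. The spacer and chuck are on the spindle, the gold roll is on the red-knob pin, the steel roll is on the black-knob pin, and the can end is laid on the chuck. The last camera measurements put the can end and steel roll within about 2 mm of the expected positions. The gold roll sits 2–3 mm to one side, within its play on the pin. That last check was by measurement only, as I had used all my picture views before the can end was placed.

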